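Pack the vial carrier tight with spacers and a wedge

TASK

Lock the vial carrier on the filling station: stand spacers side by side in the gap between the carrier and the angled fence, adding as many as it takes until the wedge, pushed thin end first between the last spacer and the fence, jams tight with its handle within the length of the fence. The carrier must end hard against its end stop, with spacers and wedge flat on the plate and tight between carrier and fence. Finish while still gripping the wedge by its handle and pressing it in; do not disturb the loose vial, the beaker and the loose cap.

Things in the scene. Friction and masses are not known exactly. Their poses are not given: they have to be found in the camera images.
- station: Filling station, fixed aluminium plate, top 6 mm above the bench. Origin: on the bench, under the middle of the carrier's end face when the carrier is home. y points from the gap to carrier and end stop (dark plate, y 131 mm on), x across, away from the robot; the gap is at negative y. Plate: x -60 to 60, y -110 to 145 mm, and a wedge runway x -119 to -60, y -80 to 25 mm.
- carrier (a joint): How far (m) the carrier stands off its end stop: 0 home, positive towards the fence (station -y); 4 to 8 mm at the start. White block with blue top, 90 (x) x 130 (y) x 28 mm high, with vials reaching 75 mm above the plate. It slides with about 2.5 N of friction, no spring.
- carrier_face (a point): Middle of the lower edge of the carrier's upright end face, which bounds the gap. The face is 28 mm high, 90 mm long along station x.
- fence: Angled fence, dark steel, fixed on the plate, its place differs. Origin: middle of its upright face that looks to the gap, at plate top; axes as the station. Face 26 mm high, x -32 to 32 mm; it comes 1 mm nearer the carrier per 3 mm of +x. At its middle it is 36 to 64 mm from the face of the carrier when home; one or two spacers are right.
- spacer0: Spacer, one of three alike, white plastic, loose, upright on the bench at the start, 60 g. Body 48 (x) x 16 (y, thickness) x 28 mm high; on it a thin upright grip tab 30 (x) x 7 (y) mm, from 28 to 64 mm above the underside. Origin: centre of the underside. Take it by the narrow ends of the tab (fingers closing along x).
- spacer1: Spacer, one of three alike, white plastic, loose, upright on the bench at the start, 60 g. Body 48 (x) x 16 (y, thickness) x 28 mm high; on it a thin upright grip tab 30 (x) x 7 (y) mm, from 28 to 64 mm above the underside. Origin: centre of the underside. Take it by the narrow ends of the tab (fingers closing along x).
- spacer2: Spacer, one of three alike, white plastic, loose, upright on the bench at the start, 60 g. Body 48 (x) x 16 (y, thickness) x 28 mm high; on it a thin upright grip tab 30 (x) x 7 (y) mm, from 28 to 64 mm above the underside. Origin: centre of the underside. Take it by the narrow ends of the tab (fingers closing along x).
- wedge: White plastic wedge, loose, flat, 90 mm long (x), 28 high, about 120 g. Straight face at y +13 (goes against the spacer), slanted face 1 in 3 like the fence; 41 mm wide at x -45, 26 in the middle, 11 at x +45. Handle 30 (x) x 12 mm, 28 to 64 mm up. Origin: underside, below the handle. Goes in along station +x; with r mm left at mid fence it jams at station x = 3(r-26) mm.
- loose_vial: bystander, not part of the job: small dark vial with blue cap, 24 mm across, 47 mm high, upright.
- beaker: bystander, not part of the job: glass beaker 70 mm across, 85 mm high.
- cap: bystander, not part of the job: blue disc cap, 32 mm across, 9 mm high.
Things that resemble listed ones, but are neither listed nor needed, are in the scene too. What is meant by the wedge is not green or purple, and is the larger of those in its own colour.

How it is judged:
By the outcome, as a careful person would: the job done as asked, in the order asked, and still so for the second after the job is handed in, while the arm keeps its last pose, push and grip.
It also fails if it takes over 72 s, if anything falls off the work surface, if the arm or the gripper's body presses on something with over 40 N, if the wrist force passes 120 N, or if a joint passes its speed limit or range.

ROBOT

A 6-joint arm with a two-finger parallel gripper is mounted at the origin on the work surface. World frame = base frame: x ahead of the robot, y to its left, z up, the work surface at z = 0. Lengths are in mm, angles in rad, forces in N, time in s.
With the tool pointing down it reaches from about 350 to 975 mm from the base axis. Payload 7.1 kg.
Tool frame: the origin (TCP) lies between the finger pads; the fingertips stand 19 mm ahead of it and the grasp point (between the pads) is the TCP; z points along the fingers, y is the line along which they close (so a half turn about z gives the same grasp; the last joint's range is limited). The gripper opens to 88 mm and grips with 3 to 60 N. Pads are 20 mm wide; open, the fingers measure 115 mm over their backs; the gripper's body (75 mm by 178 mm) begins 61 mm behind the grasp point.
Start: joints at [-1.139, 0.423, 1.63, -0, 1.089, -0.019], TCP at [272.318, -562.537, 241.675] pointing down, gripper open.
Joint ranges: [-3, 3], [-0.9, 2.11], [0.09, 2.58], [-1.31, 4.45], [0.11, 2.69], [-2.54, 2.54]. Speed limits (rad/s): [2.39, 2.39, 3.01, 3.14, 3.14, 3.14].

INTERFACE

Orientations are given as a rotation vector (axis times angle).
In Python, from workcell import ctrl gives the robot as it stands.
- The arm moves only by the tool arm_command, never from a script. Its argument "series" is a list of rows, each an object with "linear": the shift along the tool's x, y, z in m, a list of three; "turn": the turn about the tool's z in rad. A call has 1 to 10 rows; each row shifts and turns the commanded pose from where the row before left it, along the tool's axes as they then stand; what a row does not reach is not made up. A row lasts 1/10 s, in which the tool goes at most 50 mm and 8.59 degrees, less where a joint would pass 70% of its speed; a pose out of reach is approached as far as the arm can. A call with a gripper value outside its range is refused whole. "jaw" is the opening, from -1 (shut) to 1 (fully open), set as the call begins (left out, the last holds). The fingers move at their own pace and stop on an object; the grip force is fixed at half the most. Time passes only in rows, so rows that do not move let the fingers close. It gives the time, the measured TCP pose, the force, the opening and the grip force at its end, in the units of the state.
- ctrl.get_obs(): the state, without advancing time (a new reading comes with each control period).
- ctrl.get_image(name): name is "scene" or "top" or "wrist"; returns a dict with "frame" (420x560x3 uint8, blue, green, red), "fx", "fy", "cx", "cy" (pixels), "rvec" (rotation vector, rad) and "tvec" (3), from world to camera coordinates, as OpenCV has them. Camera axes: x right, y down, z forward; pixel columns grow to the right and rows downward; lengths in mm; the calibration is good to about 2 mm. A picture is of the moment at which its call begins. There is no depth.
- ctrl.close_job(): hands the job in; it is judged then, once.
The state is a dict: "t": time; "qpos": joint angles; "qvel": joint speeds; "joint_torque": joint torques, N m; "ee_pos": TCP position; "orientation": TCP orientation; "ft_force": force on the tool from outside, world axes, zero at the start; "moment": the same for the moment, N m; "width": finger opening in mm; "grasp_force": force on a finger pad.
Only numpy, scipy, OpenCV 4.12 (cv2) and the standard library are available. Lean on these libraries where they do the work, as an engineer would, in place of code of your own. Each camera call takes 0.05 s, during which the arm holds its last target. There are 200 camera calls.

## Working session

There is one attempt and no reset: what is moved stays moved. The work goes in short steps, Python scripts to look and compute and a tool call to move; the robot and the scene stay as the last step left them, time stands still between calls to the robot, and variables do not carry over. Pictures are saved under pics/ and viewed, at most 10 in all, crops included, and the job is handed in when it is done.

Besides the shell and the picture viewer there is one more tool, called after "Request:" by a JSON object that holds its "method" and its "body". arm_command: Moves the arm, as the interface text tells. Its arguments: {"type":"object","properties":{"series":{"type":"array"},"jaw":{"type":"number"}},"required":["series"]}

```bash
mkdir -p pics; ls; python3 - <<'E'
from workcell import ctrl
import cv2
for n in("top","scene"):
    i=ctrl.get_image(n); cv2.imwrite(f"pics/{n}0.png",i["frame"]); print(n,i["fx"],i["cx"],i["cy"],i["rvec"],i["tvec"])
o=ctrl.get_obs();print(o)
E
```

```text
pics
top 485.26755013266825 271.88446995892247 207.5175946337875 [ 2.08370804 -2.1418048   0.15056028] [  33.90987887  501.02110601 1054.15724932]
scene 452.0112388280173 275.0064327121637 202.62524434479565 [ 1.75015456  1.60961285 -0.77282277] [ -62.33806177 -283.95859652 1340.49045033]
{'t': 0.1, 'qpos': array([-1.13899966e+00,  4.23801899e-01,  1.63062145e+00, -4.57756423e-05,
        1.08861639e+00, -1.90023113e-02]), 'qvel': array([ 0.00120044, -0.00224795, -0.0026414 , -0.0005178 , -0.00022928,
       -0.00146056]), 'joint_torque': array([ 2.06064451e-04, -5.45611989e+01, -2.74320477e+01,  6.44551311e-02,
        1.88499084e-02, -3.72277100e-05]), 'ee_pos': array([ 272.10810207, -562.1092319 ,  240.95292775]), 'orientation': array([-3.06074581e+00, -7.01850467e-01,  5.27925572e-04]), 'ft_force': array([ 0.82898848, -0.60125775,  0.16755634]), 'moment': array([-0.07329846, -0.01834623, -0.00419356]), 'grasp_force': 0.0, 'width': 87.87309174866871}
```

View pics/top0.png

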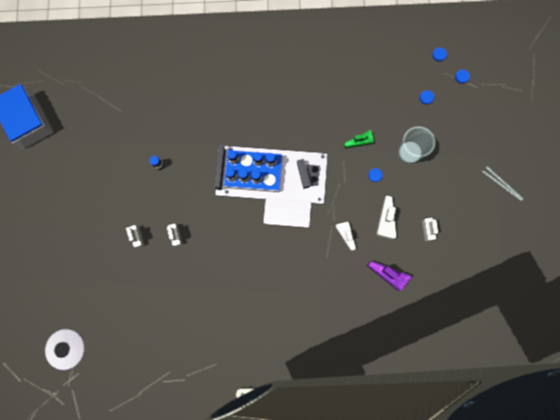

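View pics/scene0.png

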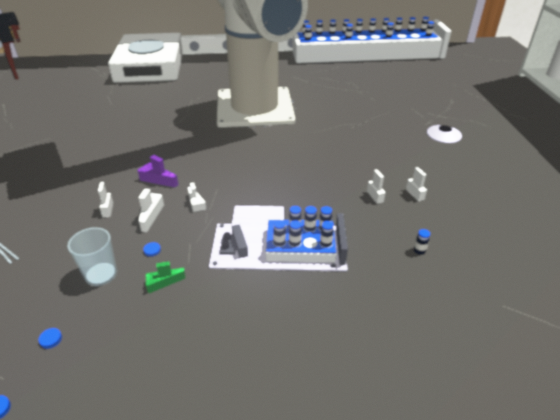

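The top view shows the station with its carrier at (250,172), the fence at (305,173), the white wedge at (388,217) and spacers at (134,236), (174,234) and (431,229). A smaller white decoy wedge is at (346,236). Next I'll enlarge crops.

```bash
cat > h.py <<'E'
import numpy as np, cv2
from scipy.spatial.transform import Rotation as R
from workcell import ctrl
def cam(i): return np.array([[i["fx"],0,i["cx"]],[0,i["fy"],i["cy"]],[0,0,1.]]),R.from_rotvec(np.ravel(i["rvec"])).as_matrix(),np.ravel(i["tvec"])
def p2w(i,uv,z):
    K,r,t=cam(i); uv=np.atleast_2d(uv).astype(float); d=(r.T@np.linalg.inv(K)@np.c_[uv,np.ones(len(uv))].T).T; c=-r.T@t
    return c+d*((z-c[2])/d[:,2])[:,None]
def w2p(i,P):
    K,r,t=cam(i); q=(K@(r@np.atleast_2d(P).astype(float).T+t[:,None])).T; return q[:,:2]/q[:,2:]
E
python3 - <<'E'
from h import *
i=ctrl.get_image("top");f=i["frame"]
def crop(x,y,w,h,s): return cv2.resize(f[y:y+h,x:x+w],None,fx=s,fy=s,interpolation=cv2.INTER_CUBIC)
cv2.imwrite("pics/a.png",crop(210,140,130,95,6))
a=np.zeros((600,800,3),np.uint8)
a[:360,:480]=crop(370,190,80,60,6);a[360:600,:480]=crop(115,215,80,40,6)
cv2.imwrite("pics/b.png",a)
print(p2w(i,[[388,217],[134,236],[174,234],[431,229],[250,172],[305,173],[157,162],[375,175],[412,145]],30).round())
E
```

```text
[[ 474. -242.   30.]
 [ 448.  339.   30.]
 [ 450.  246.   30.]
 [ 444. -336.   30.]
 [ 590.   70.   30.]
 [ 583.  -58.   30.]
 [ 622.  289.   30.]
 [ 573. -219.   30.]
 [ 642. -309.   30.]]
```

View pics/a.png

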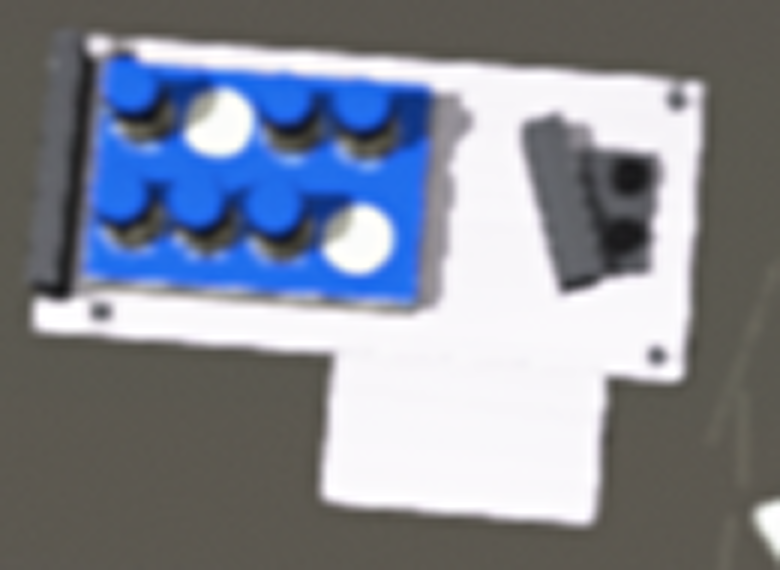

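View pics/b.png

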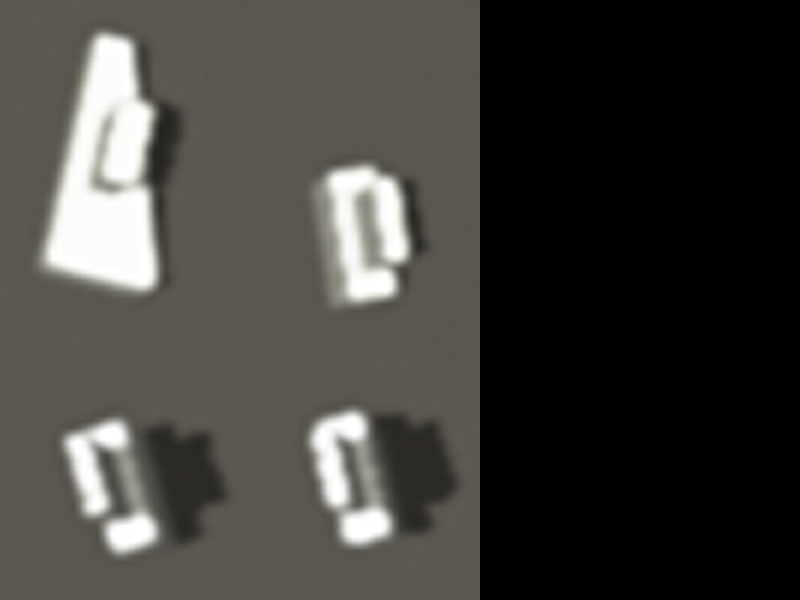

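Crop a shows the plate corners at (704,82), (683,381), (605,375), (594,525), (322,500), (335,352) and (33,330). The carrier's top edge runs (430,86)-(415,305), and the fence's top edge (523,122)-(563,290). Crop b shows the wedge's top outline (100,33), (133,40), (158,292), (40,267) with its straight side on the left, along with the three upright spacers and their tabs.

```bash
cat >> h.py <<'E'
def fit(A,B): # rigid 2D: B ~ Rot A + t
    A,B=np.array(A,float),np.array(B,float);a,b=A-A.mean(0),B-B.mean(0)
    th=np.arctan2((a[:,0]*b[:,1]-a[:,1]*b[:,0]).sum(),(a*b).sum()); c,s=np.cos(th),np.sin(th);M=np.array([[c,-s],[s,c]])
    t=B.mean(0)-M@A.mean(0); return th,M,t,(A@M.T+t-B)
E
python3 - <<'E'
from h import *
i=ctrl.get_image("top")
def W(o,uv,z): return p2w(i,(np.array(uv)+.5)/6-.5+o,z)[:,:2]
A=(210,140)
P=W(A,[[704,82],[683,381],[605,375],[594,525],[322,500],[335,352],[33,330]],6)
th,M,t,r=fit([[60,-110],[-60,-110],[-60,-80],[-119,-80],[-119,25],[-60,25],[-60,145]],P)
print("station",th,t,"res",r.round(1).tolist())
S=lambda p:((p-t)@M).round(1).tolist()
print("fence",S(W(A,[[523,122],[563,290]],32)),"carrier",S(W(A,[[430,86],[415,305]],34)))
B=(370,190)
th2,M2,t2,r=fit([[45,13],[45,2],[-45,-28],[-45,13]],W(B,[[100,33],[133,40],[158,292],[40,267]],28))
print("wedge",th2,t2,r.round(1).tolist(),"handle",W(B,[[130,144]],64))
def sp(o,q,tab):
    a=W(o,tab,64); d=a[0]-a[1]; print("spacer body",W(o,q,28).mean(0),"tab",a.mean(0),"ang",np.arctan2(d[1],d[0]))
sp(B,[[363,234]],[[388,178],[400,262]])
C=(115,215)
D=np.array([0,360])
sp(C,np.array([[113,487]])-D,np.array([[80,440],[97,515]])-D)
sp(C,np.array([[353,479]])-D,np.array([[322,430],[340,508]])-D)
o=ctrl.get_obs();print(R.from_rotvec(o["orientation"]).as_matrix().round(3))
w=ctrl.get_image("wrist");K,r,tt=cam(w);print("cam in world",-r.T@tt,r.round(2).tolist(),w["fx"])
E
```

```text
station -0.11246089429827746 [587.8385987    3.72818341] res [[-1.0, 0.7], [0.3, 0.7], [0.3, 0.2], [0.7, 0.4], [-0.5, -0.5], [-0.4, -0.8], [0.5, -0.6]]
fence [[31.8, -40.5], [-33.5, -61.1]] carrier [[42.8, -3.4], [-44.4, -5.0]]
wedge -0.2952284745473975 [ 477.64931531 -241.83691886] [[-1.2, -0.4], [-1.2, 1.3], [0.6, 1.6], [1.8, -2.5]] handle [[ 476.70004358 -242.81045679]]
spacer body [ 445.55451646 -335.02625553] tab [ 445.87888131 -336.09917285] ang 0.05709281516849578
spacer body [448.65348373 341.00109618] tab [447.88621956 338.62318431] ang 0.24861373339458248
spacer body [449.07618944 248.25888765] tab [448.44768051 247.88558048] ang 0.2378149069806103
[[ 0.9    0.436 -0.   ]
 [ 0.436 -0.9    0.001]
 [ 0.    -0.001 -1.   ]]
cam in world [ 341.90463549 -530.47975178  383.2047395 ] [[0.44, -0.9, -0.0], [-0.86, -0.42, 0.28], [-0.25, -0.12, -0.96]] 304.19615000117005
```

Request:
{"method": "arm_command", "body": {"series": [{"linear": [0,0,0],"turn": -0.147},{"linear": [0,0,0],"turn": -0.147},{"linear": [0,0,0],"turn": -0.147},{"linear": [0,0,0],"turn": -0.147},{"linear": [0,0,0],"turn": -0.147},{"linear": [0,0,0],"turn": -0.147},{"linear": [0,0,0],"turn": -0.147},{"linear": [0,0,0],"turn": -0.147}], "jaw": 0.3}}

```text
t: 1.05
ee_pos: [272.3, -562.4, 241.5]
orientation: [-2.151, -2.289, -0.0]
ft_force: [0.6, 0.7, -0.3]
width: 57.1
grasp_force: 0.0
```

Request:
{"method": "arm_command", "body": {"series": [{"linear": [0.027,0.0233,0.01],"turn": 0},{"linear": [0.027,0.0233,0.01],"turn": 0},{"linear": [0.027,0.0233,0.01],"turn": 0},{"linear": [0.027,0.0233,0.01],"turn": 0},{"linear": [0.027,0.0233,0.01],"turn": 0},{"linear": [0.027,0.0233,0.01],"turn": 0},{"linear": [0.027,0.0233,0.01],"turn": 0},{"linear": [0.027,0.0233,0.01],"turn": 0},{"linear": [0,0,0],"turn": 0},{"linear": [0,0,0],"turn": 0}]}}

```text
t: 2.05
ee_pos: [446.6, -336.0, 161.5]
orientation: [-2.156, -2.285, 0.0]
ft_force: [-0.0, -0.5, -0.1]
width: 57.2
grasp_force: 0.0
```

```bash
cat >> h.py <<'E'
def state():
    o=ctrl.get_obs();M=R.from_rotvec(o["orientation"]).as_matrix();phi=np.arctan2(M[1,0],M[0,0])
    print("t",round(o["t"],2),"tcp",np.round(o["ee_pos"],1),"phi",round(phi,4),"zax",M[:,2].round(3),"F",np.round(o["ft_force"],1),"w",round(o["width"],1),"g",round(o["grasp_force"],1)); return o,phi
def to(xy,z,phi_t):
    o,phi=state();d=np.array(list(xy)+[z])-o["ee_pos"]
    print("now-tool shift",round(d[0]*np.cos(phi)+d[1]*np.sin(phi),1),round(d[0]*np.sin(phi)-d[1]*np.cos(phi),1),round(-d[2],1),"turn",round(phi-phi_t,4),
     "| after-turn shift",round(d[0]*np.cos(phi_t)+d[1]*np.sin(phi_t),1),round(d[0]*np.sin(phi_t)-d[1]*np.cos(phi_t),1))
E
python3 - <<'E'
from h import *
to((446,-336),52,1.628)
i=ctrl.get_image("wrist");cv2.imwrite("pics/w1.png",i["frame"])
E
```

```text
t 2.05 tcp [ 446.6 -336.   161.5] phi 1.6288 zax [-0.001  0.    -1.   ] F [-0.  -0.5 -0.1] w 57.2 g 0.0
now-tool shift 0.0 -0.6 109.5 turn 0.0008 | after-turn shift 0.0 -0.6
```

View pics/w1.png

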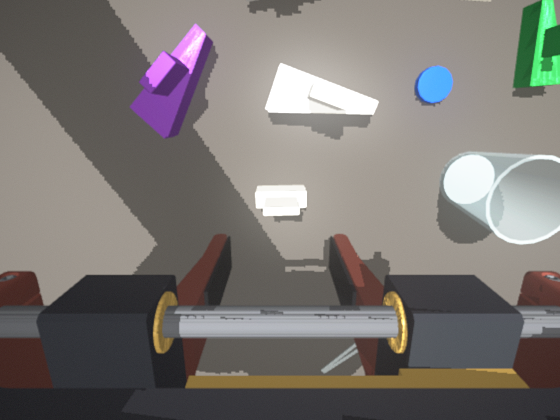

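The wrist picture shows the spacer's body top at (255–306, 186–208) with its tab top near (263–299, 205–214). The white wedge has corners (283,64), (378,103), (372,115) and (265,110).

```bash
python3 - <<'E'
from h import *
i=ctrl.get_image("wrist")
print("tab",p2w(i,[[263,210],[299,210]],64).round(1).tolist())
print("body",p2w(i,[[256,187],[306,186],[256,207],[306,207]],28).round(1).tolist())
th,M,t,r=fit([[45,13],[45,2],[-45,-28],[-45,13]],p2w(i,[[378,103],[372,115],[265,110],[283,64]],28)[:,:2]);print("wedge",th,t,r.round(1).tolist())
cv2.imwrite("pics/w1c.png",cv2.resize(i["frame"][55:225,245:395],None,fx=4,fy=3.5,interpolation=cv2.INTER_CUBIC))
E
```

```text
tab [[433.5, -338.0, 64.0], [463.2, -336.3, 64.0]]
body [[424.6, -327.4, 28.0], [470.9, -323.8, 28.0], [425.3, -346.8, 28.0], [472.6, -344.1, 28.0]]
wedge -0.3088744171197145 [ 480.83321405 -245.99156399] [[0.7, -0.1], [1.2, -0.5], [-0.5, -0.5], [-1.4, 1.1]]
```

View pics/w1c.png

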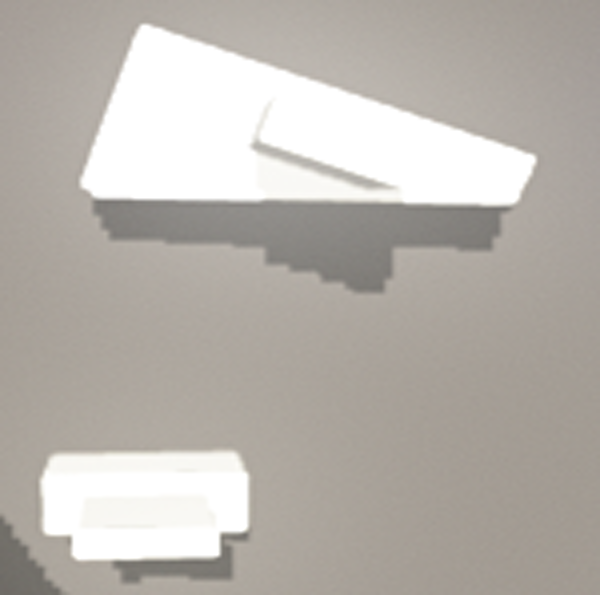

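The enlarged crop puts the tab top at wrist-image (263–300, 205–214), so its centre is about (448,-337) and the tool already stands over it. I'll descend and grip.

Request:
{"method": "arm_command", "body": {"series": [{"linear": [0,0.001,0.03],"turn": 0},{"linear": [0,0,0.03],"turn": 0},{"linear": [0,0,0.03],"turn": 0},{"linear": [0,0,0.0195],"turn": 0},{"linear": [0,0,0],"turn": 0}]}}

```text
t: 2.65
ee_pos: [445.3, -336.5, 50.1]
orientation: [-2.158, -2.278, 0.001]
ft_force: [-0.8, -0.1, -0.1]
width: 57.1
grasp_force: 0.0
```

Request:
{"method": "arm_command", "body": {"series": [{"linear": [0,0,0],"turn": 0},{"linear": [0,0,0],"turn": 0},{"linear": [0,0,0],"turn": 0},{"linear": [0,0,0],"turn": 0},{"linear": [0,0,0],"turn": 0}], "jaw": -1}}

```text
t: 3.15
ee_pos: [447.9, -336.9, 53.3]
orientation: [2.157, 2.282, 0.0]
ft_force: [-1.9, -0.8, 7.1]
width: 29.3
grasp_force: 30.0
```

Request:
{"method": "arm_command", "body": {"series": [{"linear": [0,0,-0.03],"turn": 0},{"linear": [0,0,-0.03],"turn": 0},{"linear": [0,0,-0.03],"turn": 0},{"linear": [0,0,-0.03],"turn": 0},{"linear": [0,0,0],"turn": 0}]}}

```text
t: 3.65
ee_pos: [449.4, -337.8, 176.3]
orientation: [2.153, 2.278, 0.001]
ft_force: [-0.0, -0.5, 0.2]
width: 29.6
grasp_force: 30.0
```

```bash
python3 - <<'E'
from h import *
th=-0.11246;t=np.array([587.84,3.73]);M=np.array([[np.cos(th),-np.sin(th)],[np.sin(th),np.cos(th)]])
i=ctrl.get_image("top");K,r,tt=cam(i);c=(-r.T@tt);print("cam in station",((c[:2]-t)@M).round(0))
for z in(6,32): print("fence edge @z",z,((p2w(i,(np.array([[523,122],[563,290]])+.5)/6-.5+[210,140],z)[:,:2]-t)@M).round(1).tolist())
for y in(-20,-8,-8): pass
to(M@[0,-22]+t,170,th+np.pi/2)
print(M@[0,-22]+t)
E
```

```text
cam in station [-276.  -50.]
fence edge @z 6 [[39.1, -40.3], [-27.7, -61.3]]
fence edge @z 32 [[31.8, -40.5], [-33.5, -61.1]]
t 3.7 tcp [ 448.4 -337.1  174.2] phi 1.627 zax [ 0.004 -0.003 -1.   ] F [ 0.4  0.1 -0.9] w 29.7 g 30.0
now-tool shift 310.7 154.7 4.2 turn 0.1687 | after-turn shift 332.3 100.3
[585.37109184 -18.13102679]
```

Request:
{"method": "arm_command", "body": {"series": [{"linear": [0,0,0],"turn": 0.084},{"linear": [0,0,0],"turn": 0.084},{"linear": [0.041,0.0125,0],"turn": 0},{"linear": [0.041,0.0125,0],"turn": 0},{"linear": [0.041,0.0125,0],"turn": 0},{"linear": [0.041,0.0125,0],"turn": 0},{"linear": [0.041,0.0125,0],"turn": 0},{"linear": [0.041,0.0125,0],"turn": 0},{"linear": [0.041,0.0125,0],"turn": 0},{"linear": [0.041,0.0125,0],"turn": 0}]}}

```text
t: 4.7
ee_pos: [582.8, -19.8, 170.5]
orientation: [-2.341, -2.093, 0.003]
ft_force: [0.5, 1.0, -0.2]
width: 30.0
grasp_force: 30.0
```

Request:
{"method": "arm_command", "body": {"series": [{"linear": [0,0,0.03],"turn": 0},{"linear": [0,0,0.015],"turn": 0},{"linear": [0,0,0],"turn": 0},{"linear": [0,0,0],"turn": 0}]}}

```text
t: 5.1
ee_pos: [582.5, -22.4, 126.4]
orientation: [-2.342, -2.091, 0.003]
ft_force: [0.5, 0.4, -0.8]
width: 30.1
grasp_force: 30.0
```

```bash
cat >> h.py <<'E'
th0=-0.11246;t0=np.array([587.84,3.73]);M0=np.array([[np.cos(th0),-np.sin(th0)],[np.sin(th0),np.cos(th0)]])
def ts(xy,z=60): # target in station coords
    o,_=state();print("tcp in station",((o["ee_pos"][:2]-t0)@M0).round(1));to(M0@np.array(xy)+t0,z,th0+np.pi/2)
E
python3 - <<'E'
from h import *
ts((0,-25))
i=ctrl.get_image("wrist");cv2.imwrite("pics/w2.png",cv2.resize(i["frame"],(800,600),interpolation=cv2.INTER_CUBIC))
E
```

```text
t 5.1 tcp [582.5 -22.4 126.4] phi 1.4577 zax [-0.002  0.    -1.   ] F [ 0.5  0.4 -0.8] w 30.1 g 30.0
tcp in station [ -2.4 -26.5]
t 5.1 tcp [582.5 -22.4 126.4] phi 1.4577 zax [-0.002  0.    -1.   ] F [ 0.5  0.4 -0.8] w 30.1 g 30.0
now-tool shift 1.5 2.4 66.4 turn -0.0006 | after-turn shift 1.5 2.4
```

View pics/w2.png

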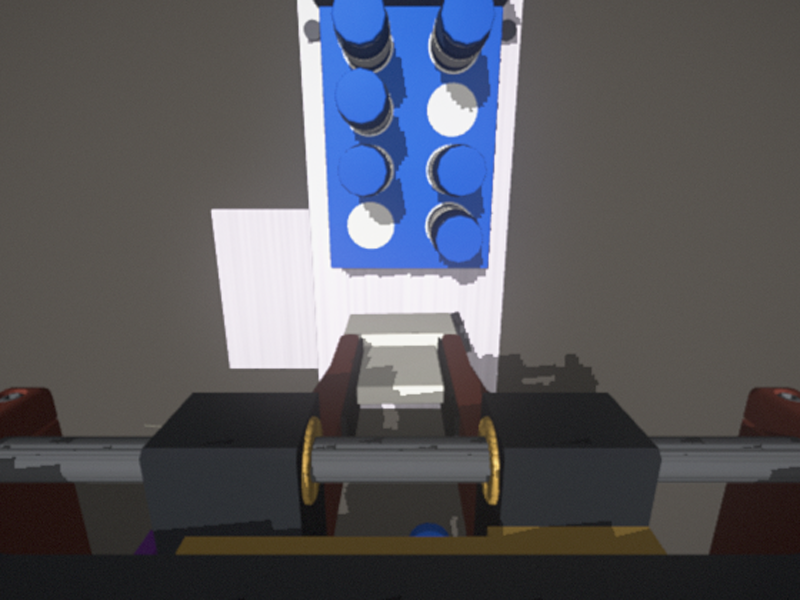

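The wrist view shows the spacer held square over the gap, at (345–460, 315–400), with the carrier edge at row 268 and parallel to it. I'll lower it.

Request:
{"method": "arm_command", "body": {"series": [{"linear": [0.0015,0.002,0.025],"turn": 0},{"linear": [0,0,0.025],"turn": 0},{"linear": [0,0,0.014],"turn": 0},{"linear": [0,0,0],"turn": 0},{"linear": [0,0,0],"turn": 0}]}}

```text
t: 5.65
ee_pos: [585.9, -20.8, 63.9]
orientation: [2.343, 2.093, 0.001]
ft_force: [0.2, 0.1, -0.5]
width: 29.7
grasp_force: 30.0
```

Request:
{"method": "arm_command", "body": {"series": [{"linear": [0.006,0,0],"turn": 0},{"linear": [0.004,0,0],"turn": 0},{"linear": [0.003,0,0],"turn": 0},{"linear": [0.002,0,0],"turn": 0},{"linear": [0,0,0],"turn": 0}]}}

```text
t: 6.15
ee_pos: [587.9, -5.8, 64.0]
orientation: [2.34, 2.093, 0.001]
ft_force: [-0.4, -5.6, 3.5]
width: 29.4
grasp_force: 30.0
```

Request:
{"method": "arm_command", "body": {"series": [{"linear": [0.001,0,0],"turn": 0},{"linear": [0.001,0,0],"turn": 0},{"linear": [0,0,0],"turn": 0}]}}

```text
t: 6.45
ee_pos: [587.9, -4.9, 64.0]
orientation: [2.339, 2.093, -0.001]
ft_force: [-0.6, -10.7, 5.2]
width: 29.5
grasp_force: 30.0
```

```bash
python3 - <<'E'
from h import *
ts((0,-33))
E
```

```text
t 6.45 tcp [587.9  -4.9  64. ] phi 1.46 zax [ 0.001 -0.002 -1.   ] F [ -0.6 -10.7   5.2] w 29.5 g 30.0
tcp in station [ 1.  -8.6]
t 6.45 tcp [587.9  -4.9  64. ] phi 1.46 zax [ 0.001 -0.002 -1.   ] F [ -0.6 -10.7   5.2] w 29.5 g 30.0
now-tool shift -24.4 -1.0 4.0 turn 0.0016 | after-turn shift -24.4 -1.0
```

Request:
{"method": "arm_command", "body": {"series": [{"linear": [-0.01,0,0],"turn": 0},{"linear": [-0.01,0,0],"turn": 0},{"linear": [-0.004,0,0],"turn": 0},{"linear": [0,0,0],"turn": 0},{"linear": [0,0,0],"turn": 0}]}}

```text
t: 6.95
ee_pos: [584.7, -27.3, 63.1]
orientation: [-2.343, -2.093, 0.0]
ft_force: [0.2, 0.5, -0.8]
width: 29.7
grasp_force: 30.0
```

Request:
{"method": "arm_command", "body": {"series": [{"linear": [-0.001,0,0],"turn": 0},{"linear": [-0.001,0,0],"turn": 0},{"linear": [0,0,0],"turn": 0}]}}

```text
t: 7.25
ee_pos: [584.5, -29.2, 63.2]
orientation: [-2.342, -2.094, -0.0]
ft_force: [0.1, -0.1, -1.3]
width: 29.7
grasp_force: 30.0
```

Request:
{"method": "arm_command", "body": {"series": [{"linear": [-0.001,0,0],"turn": 0},{"linear": [0,0,0],"turn": 0}]}}

```text
t: 7.45
ee_pos: [584.4, -30.3, 63.2]
orientation: [2.342, 2.094, -0.0]
ft_force: [0.1, 0.8, -0.7]
width: 29.6
grasp_force: 30.0
```

Request:
{"method": "arm_command", "body": {"series": [{"linear": [-0.001,0,0],"turn": 0},{"linear": [0,0,0],"turn": 0}]}}

```text
t: 7.65
ee_pos: [584.3, -31.2, 63.2]
orientation: [-2.342, -2.093, -0.0]
ft_force: [-0.3, 1.9, 0.3]
width: 29.6
grasp_force: 30.0
```

Request:
{"method": "arm_command", "body": {"series": [{"linear": [-0.001,0,0],"turn": 0},{"linear": [0,0,0],"turn": 0}]}}

```text
t: 7.85
ee_pos: [584.3, -31.6, 63.2]
orientation: [-2.342, -2.093, -0.001]
ft_force: [0.7, 4.9, -0.0]
width: 29.6
grasp_force: 30.0
```

Request:
{"method": "arm_command", "body": {"series": [{"linear": [-0.001,0,0],"turn": 0},{"linear": [0,0,0],"turn": 0}]}}

```text
t: 8.05
ee_pos: [584.2, -32.1, 63.3]
orientation: [-2.342, -2.093, -0.002]
ft_force: [0.4, 9.1, -0.7]
width: 29.4
grasp_force: 30.0
```

```bash
python3 - <<'E'
from h import *
i=ctrl.get_image("top");f=i["frame"]
cv2.imwrite("pics/c.png",cv2.resize(f[140:235,210:340],None,fx=6,fy=6,interpolation=cv2.INTER_CUBIC))
E
```

```text
(no output)
```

View pics/c.png

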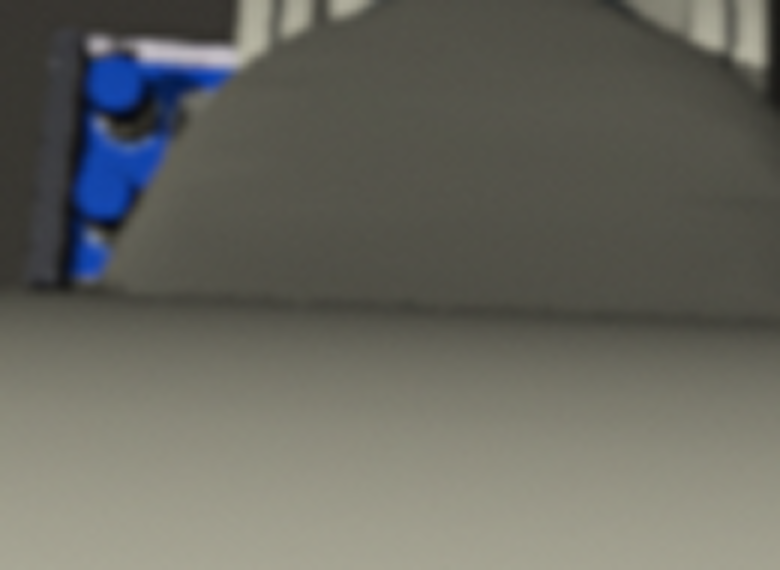

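The crop shows the carrier moved about 5 mm onto its stop (cap from (130,85) to (115,80)). Touching both sides puts the gap at about 50 mm. So I'll set this spacer first, try the wedge, and let the position where it jams decide.

Request:
{"method": "arm_command", "body": {"series": [{"linear": [0.008,0,0],"turn": 0},{"linear": [0.01,0,0],"turn": 0},{"linear": [0.006,0,0.002],"turn": 0},{"linear": [0,0,0.002],"turn": 0},{"linear": [0,0,0],"turn": 0}]}}

```text
t: 8.6
ee_pos: [586.9, -9.0, 59.3]
orientation: [2.342, 2.094, 0.0]
ft_force: [-0.3, 1.9, 1.8]
width: 29.4
grasp_force: 30.0
```

Request:
{"method": "arm_command", "body": {"series": [{"linear": [0,0,0.001],"turn": 0},{"linear": [0,0,0],"turn": 0}]}}

```text
t: 8.8
ee_pos: [586.9, -9.1, 59.2]
orientation: [-2.342, -2.093, -0.001]
ft_force: [-3.9, 2.7, 11.9]
width: 29.6
grasp_force: 30.0
```

Request:
{"method": "arm_command", "body": {"series": [{"linear": [0,0,0.001],"turn": 0},{"linear": [0,0,0],"turn": 0}]}}

```text
t: 9.0
ee_pos: [586.9, -9.1, 59.2]
orientation: [-2.342, -2.093, -0.001]
ft_force: [-5.5, 3.7, 21.9]
width: 30.0
grasp_force: 30.0
```

Request:
{"method": "arm_command", "body": {"series": [{"linear": [0,0,-0.0015],"turn": 0},{"linear": [0.002,0,0],"turn": 0},{"linear": [0.002,0,0],"turn": 0},{"linear": [0.001,0,0],"turn": 0},{"linear": [0,0,0],"turn": 0}]}}

```text
t: 9.5
ee_pos: [587.9, -5.4, 59.3]
orientation: [2.34, 2.093, -0.0]
ft_force: [-1.0, -4.5, 7.7]
width: 29.5
grasp_force: 30.0
```

Now I'll release and rise, with the jaw at 0.14 (about 50 mm).

Request:
{"method": "arm_command", "body": {"series": [{"linear": [0,0,0],"turn": 0},{"linear": [0,0,0],"turn": 0},{"linear": [0,0,0],"turn": 0},{"linear": [0,0,-0.02],"turn": 0},{"linear": [0,0,-0.03],"turn": 0},{"linear": [0,0,-0.04],"turn": 0},{"linear": [0,0,-0.02],"turn": 0},{"linear": [0,0,0],"turn": 0}], "jaw": 0.14}}

```text
t: 10.3
ee_pos: [589.2, -4.4, 171.6]
orientation: [2.339, 2.091, 0.007]
ft_force: [0.3, 0.2, 0.3]
width: 50.0
grasp_force: 0.0
```

```bash
python3 - <<'E'
from h import *
to((479.5,-244),52,-0.302+np.pi/2)
E
```

```text
t 10.3 tcp [589.2  -4.4 171.6] phi 1.4589 zax [ 0.006 -0.    -1.   ] F [0.3 0.2 0.3] w 50.0 g 0.0
now-tool shift -250.4 -82.3 119.6 turn 0.1901 | after-turn shift -261.4 -33.5
```

Request:
{"method": "arm_command", "body": {"series": [{"linear": [0,0,0],"turn": 0.095},{"linear": [0,0,0],"turn": 0.095},{"linear": [-0.0375,-0.0048,0],"turn": 0},{"linear": [-0.0375,-0.0048,0],"turn": 0},{"linear": [-0.0375,-0.0048,0],"turn": 0},{"linear": [-0.0375,-0.0048,0],"turn": 0},{"linear": [-0.0375,-0.0048,0],"turn": 0},{"linear": [-0.0375,-0.0048,0],"turn": 0},{"linear": [-0.0375,-0.0047,0],"turn": 0}], "jaw": 0.2}}

```text
t: 11.2
ee_pos: [475.7, -245.9, 167.0]
orientation: [-2.528, -1.861, 0.002]
ft_force: [0.2, 0.1, 0.1]
width: 53.0
grasp_force: 0.0
```

Request:
{"method": "arm_command", "body": {"series": [{"linear": [0,0,0.02],"turn": 0},{"linear": [0,0,0],"turn": 0},{"linear": [0,0,0],"turn": 0}]}}

```text
t: 11.5
ee_pos: [476.5, -244.4, 147.5]
orientation: [-2.528, -1.86, 0.002]
ft_force: [0.5, 0.1, -0.2]
width: 52.5
grasp_force: 0.0
```

```bash
python3 - <<'E'
from h import *
i=ctrl.get_image("wrist");f=i["frame"]
to((479.5,-244),52,-0.302+np.pi/2)
print(w2p(i,[[479.5,-244,64],[479.5,-244,28]]))
cv2.imwrite("pics/w3.png",cv2.resize(f[110:260,180:380],None,fx=4,fy=4,interpolation=cv2.INTER_CUBIC))
E
```

```text
t 11.55 tcp [ 477.1 -244.4  148.1] phi 1.2695 zax [-0.001  0.001 -1.   ] F [ 0.2 -0.7 -0.4] w 52.8 g 0.0
now-tool shift 1.1 2.2 96.1 turn 0.0007 | after-turn shift 1.1 2.2
[[281.82734976 213.92997723]
 [281.6775987  201.37669742]]
```

View pics/w3.png

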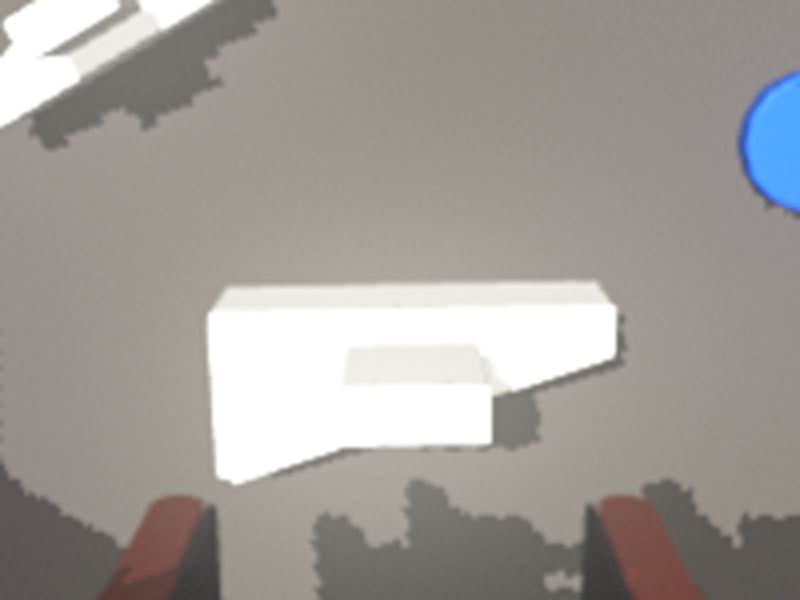

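In this crop the wedge has its handle top at (342–492, 383–446) and its body top corners at (210,312), (617,306), (617,357) and (218,485).

```bash
python3 - <<'E'
from h import *
i=ctrl.get_image("wrist")
W=lambda uv,z:p2w(i,(np.array(uv)+.5)/4-.5+[180,110],z)[:,:2]
h=W([[342,415],[492,414]],64);print("handle",h.mean(0),np.arctan2(*(h[1]-h[0])[::-1]))
th,M,t,r=fit([[45,13],[45,2],[-45,-28],[-45,13]],W([[617,306],[617,357],[218,485],[210,312]],28));print("wedge",th,t,r.round(1).tolist())
to(h.mean(0),52,th+np.pi/2)
E
```

```text
handle [ 481.87118665 -244.17350662] -0.29303607493568284
wedge -0.29052076127002624 [ 481.49391177 -244.44006258] [[-0.0, -0.4], [-0.3, 0.4], [0.3, -0.1], [0.0, 0.1]]
t 11.6 tcp [ 477.5 -244.5  148.6] phi 1.2698 zax [-0.  0. -1.] F [ 0.8  0.  -0.1] w 52.9 g 0.0
now-tool shift 1.6 4.1 96.6 turn -0.0104 | after-turn shift 1.5 4.1
```

Request:
{"method": "arm_command", "body": {"series": [{"linear": [0.0015,0.004,0.02],"turn": -0.01},{"linear": [0,0,0.03],"turn": 0},{"linear": [0,0,0.03],"turn": 0},{"linear": [0,0,0.016],"turn": 0},{"linear": [0,0,0],"turn": 0}]}}

```text
t: 12.1
ee_pos: [480.8, -243.5, 51.1]
orientation: [-2.517, -1.875, 0.002]
ft_force: [0.1, 0.2, 1.1]
width: 53.0
grasp_force: 0.0
```

Request:
{"method": "arm_command", "body": {"series": [{"linear": [0,0,0],"turn": 0},{"linear": [0,0,0],"turn": 0},{"linear": [0,0,0],"turn": 0},{"linear": [0,0,0],"turn": 0},{"linear": [0,0,0],"turn": 0}], "jaw": -1}}

```text
t: 12.6
ee_pos: [481.8, -244.9, 53.8]
orientation: [2.52, 1.874, 0.001]
ft_force: [-1.8, 1.8, 7.2]
width: 29.5
grasp_force: 30.0
```

Request:
{"method": "arm_command", "body": {"series": [{"linear": [0,0,-0.01],"turn": 0},{"linear": [0,0,-0.03],"turn": 0},{"linear": [0,0,-0.02],"turn": 0},{"linear": [0,0,0],"turn": 0},{"linear": [0,0,0],"turn": 0}]}}

```text
t: 13.1
ee_pos: [481.7, -245.0, 113.1]
orientation: [2.52, 1.874, 0.001]
ft_force: [-0.9, -0.4, -1.7]
width: 29.5
grasp_force: 30.0
```

```bash
python3 - <<'E'
from h import *
ts((-75,-31),62)
E
```

```text
t 13.1 tcp [ 481.7 -245.   113.1] phi 1.2787 zax [ 0.001 -0.001 -1.   ] F [-0.9 -0.4 -1.7] w 29.5 g 30.0
tcp in station [ -77.6 -259.1]
t 13.1 tcp [ 481.7 -245.   113.1] phi 1.2787 zax [ 0.001 -0.001 -1.   ] F [-0.9 -0.4 -1.7] w 29.5 g 30.0
now-tool shift 224.9 -38.2 51.1 turn -0.1796 | after-turn shift 228.1 2.6
```

Request:
{"method": "arm_command", "body": {"series": [{"linear": [0,0,-0.02],"turn": -0.09},{"linear": [0,0,0],"turn": -0.09},{"linear": [0.038,0.0004,0],"turn": 0},{"linear": [0.038,0.0004,0],"turn": 0},{"linear": [0.038,0.0004,0],"turn": 0},{"linear": [0.038,0.0004,0],"turn": 0},{"linear": [0.038,0.0005,0],"turn": 0},{"linear": [0.038,0.0005,0],"turn": 0},{"linear": [0,0,0],"turn": 0}]}}

```text
t: 14.0
ee_pos: [509.1, -15.2, 131.4]
orientation: [-2.337, -2.097, 0.001]
ft_force: [-0.0, -1.3, -1.5]
width: 29.7
grasp_force: 30.0
```

```bash
python3 - <<'E'
from h import *
ts((-75,-31.5),62)
E
```

```text
t 14.0 tcp [509.1 -15.2 131.4] phi 1.4627 zax [-0.002  0.001 -1.   ] F [-0.  -1.3 -1.5] w 29.7 g 30.0
tcp in station [-76.1 -27.6]
t 14.0 tcp [509.1 -15.2 131.4] phi 1.4627 zax [-0.002  0.001 -1.   ] F [-0.  -1.3 -1.5] w 29.7 g 30.0
now-tool shift -3.9 1.1 69.4 turn 0.0044 | after-turn shift -3.9 1.1
```

Request:
{"method": "arm_command", "body": {"series": [{"linear": [-0.0035,0.001,0.025],"turn": 0.004},{"linear": [0,0,0.025],"turn": 0},{"linear": [0,0,0.018],"turn": 0},{"linear": [0,0,0],"turn": 0},{"linear": [0,0,0],"turn": 0}]}}

```text
t: 14.5
ee_pos: [509.6, -22.6, 64.1]
orientation: [-2.346, -2.088, 0.002]
ft_force: [-0.1, -0.7, -1.1]
width: 30.0
grasp_force: 30.0
```

Request:
{"method": "arm_command", "body": {"series": [{"linear": [0,0,0.001],"turn": 0},{"linear": [0,0,0.001],"turn": 0},{"linear": [0,0,0.001],"turn": 0},{"linear": [0,0,0],"turn": 0}]}}

```text
t: 14.9
ee_pos: [510.4, -22.2, 62.0]
orientation: [2.346, 2.089, 0.001]
ft_force: [0.0, 1.0, -1.0]
width: 30.0
grasp_force: 30.0
```

```bash
python3 - <<'E'
from h import *
ts((0,-31.5),58)
E
```

```text
t 14.9 tcp [510.4 -22.2  62. ] phi 1.4548 zax [ 0.001 -0.    -1.   ] F [ 0.  1. -1.] w 30.0 g 30.0
tcp in station [-74.1 -34.5]
t 14.9 tcp [510.4 -22.2  62. ] phi 1.4548 zax [ 0.001 -0.    -1.   ] F [ 0.  1. -1.] w 30.0 g 30.0
now-tool shift 3.2 74.1 4.0 turn -0.0036 | after-turn shift 3.0 74.1
```

Request:
{"method": "arm_command", "body": {"series": [{"linear": [0.002,0,0.001],"turn": -0.003},{"linear": [0,0,0.001],"turn": 0},{"linear": [0,0,0.001],"turn": 0},{"linear": [0,0,0],"turn": 0}]}}

```text
t: 15.3
ee_pos: [510.6, -20.0, 59.8]
orientation: [2.343, 2.093, 0.0]
ft_force: [-3.9, 1.3, 14.3]
width: 29.8
grasp_force: 30.0
```

Request:
{"method": "arm_command", "body": {"series": [{"linear": [0,0,0.001],"turn": 0},{"linear": [0,0,0],"turn": 0}]}}

```text
t: 15.5
ee_pos: [510.6, -20.0, 59.7]
orientation: [2.343, 2.092, 0.001]
ft_force: [-7.0, 0.9, 26.9]
width: 30.2
grasp_force: 30.0
```

Request:
{"method": "arm_command", "body": {"series": [{"linear": [0,0,-0.002],"turn": 0},{"linear": [0,0.012,0],"turn": 0},{"linear": [0,0.012,0],"turn": 0},{"linear": [0,0.012,0],"turn": 0},{"linear": [0,0.012,0],"turn": 0},{"linear": [0,0.012,0],"turn": 0},{"linear": [0,0.01,0],"turn": 0},{"linear": [0,0,0],"turn": 0}]}}

```text
t: 16.3
ee_pos: [582.4, -28.3, 59.9]
orientation: [2.342, 2.091, 0.003]
ft_force: [1.9, 0.2, 4.3]
width: 29.5
grasp_force: 30.0
```

```bash
python3 - <<'E'
from h import *
ts((10,-30),58)
E
```

```text
t 16.3 tcp [582.4 -28.3  59.9] phi 1.4577 zax [ 0.003 -0.    -1.   ] F [1.9 0.2 4.3] w 29.5 g 30.0
tcp in station [ -1.8 -32.5]
t 16.3 tcp [582.4 -28.3  59.9] phi 1.4577 zax [ 0.003 -0.    -1.   ] F [1.9 0.2 4.3] w 29.5 g 30.0
now-tool shift 2.5 11.8 1.9 turn -0.0006 | after-turn shift 2.5 11.8
```

Request:
{"method": "arm_command", "body": {"series": [{"linear": [0.001,0.005,0],"turn": 0},{"linear": [0.001,0.005,0],"turn": 0},{"linear": [0,0.003,0],"turn": 0},{"linear": [0,0.003,0],"turn": 0},{"linear": [0,0,0],"turn": 0}]}}

```text
t: 16.8
ee_pos: [594.4, -27.9, 59.8]
orientation: [-2.341, -2.091, 0.005]
ft_force: [-8.9, 0.1, 13.6]
width: 29.7
grasp_force: 30.0
```

Request:
{"method": "arm_command", "body": {"series": [{"linear": [0.0005,0.002,0],"turn": 0},{"linear": [0,0.002,0],"turn": 0},{"linear": [0,0,0],"turn": 0}]}}

```text
t: 17.1
ee_pos: [596.5, -28.1, 60.0]
orientation: [-2.339, -2.089, 0.01]
ft_force: [-16.1, -2.1, 20.2]
width: 29.8
grasp_force: 30.0
```

Request:
{"method": "arm_command", "body": {"series": [{"linear": [0,0,-0.001],"turn": 0},{"linear": [0,0.002,0],"turn": 0},{"linear": [0,0,0],"turn": 0}]}}

```text
t: 17.4
ee_pos: [601.7, -28.6, 60.0]
orientation: [-2.342, -2.092, 0.003]
ft_force: [-4.1, -4.8, -0.3]
width: 30.0
grasp_force: 30.0
```

Request:
{"method": "arm_command", "body": {"series": [{"linear": [0,0.002,0],"turn": 0},{"linear": [0,0.002,0],"turn": 0},{"linear": [0,0,0],"turn": 0}]}}

```text
t: 17.7
ee_pos: [605.6, -29.0, 59.9]
orientation: [-2.342, -2.092, 0.003]
ft_force: [-3.6, -4.6, -0.7]
width: 30.1
grasp_force: 30.0
```

```bash
python3 - <<'E'
from h import *
ts((10,-30),58)
E
```

```text
t 17.7 tcp [605.6 -29.   59.9] phi 1.4581 zax [-0.002 -0.001 -1.   ] F [-3.6 -4.6 -0.7] w 30.1 g 30.0
tcp in station [ 21.3 -30.6]
t 17.7 tcp [605.6 -29.   59.9] phi 1.4581 zax [-0.002 -0.001 -1.   ] F [-3.6 -4.6 -0.7] w 30.1 g 30.0
now-tool shift 0.6 -11.3 1.9 turn -0.0002 | after-turn shift 0.6 -11.3
```

Request:
{"method": "arm_command", "body": {"series": [{"linear": [0,0.0015,0],"turn": 0},{"linear": [0,0.0015,0],"turn": 0},{"linear": [0,0,0],"turn": 0}]}}

```text
t: 18.0
ee_pos: [608.1, -29.3, 59.9]
orientation: [-2.342, -2.092, 0.004]
ft_force: [-4.5, -4.7, 0.2]
width: 29.5
grasp_force: 30.0
```

Request:
{"method": "arm_command", "body": {"series": [{"linear": [0,0.0015,0],"turn": 0},{"linear": [0,0.0015,0],"turn": 0},{"linear": [0,0,0],"turn": 0}]}}

```text
t: 18.3
ee_pos: [608.5, -29.4, 60.0]
orientation: [-2.339, -2.089, 0.01]
ft_force: [-13.5, -4.1, 11.0]
width: 29.7
grasp_force: 30.0
```

Request:
{"method": "arm_command", "body": {"series": [{"linear": [0,0.0015,0],"turn": 0},{"linear": [0,0.0015,0],"turn": 0},{"linear": [0,0,0],"turn": 0}]}}

```text
t: 18.6
ee_pos: [608.7, -29.4, 60.0]
orientation: [-2.336, -2.086, 0.016]
ft_force: [-23.0, -2.4, 19.9]
width: 30.0
grasp_force: 30.0
```

```bash
python3 - <<'E'
from h import *
ts((10,-30),58)
E
```

```text
t 18.6 tcp [608.7 -29.4  60. ] phi 1.458 zax [-0.014  0.001 -1.   ] F [-23.   -2.4  19.9] w 30.0 g 30.0
tcp in station [ 24.5 -30.6]
t 18.6 tcp [608.7 -29.4  60. ] phi 1.458 zax [-0.014  0.001 -1.   ] F [-23.   -2.4  19.9] w 30.0 g 30.0
now-tool shift 0.6 -14.5 2.0 turn -0.0003 | after-turn shift 0.6 -14.5
```

Request:
{"method": "arm_command", "body": {"series": [{"linear": [0,0,-0.001],"turn": 0},{"linear": [0,0,0],"turn": 0},{"linear": [0,0,0],"turn": 0}]}}

```text
t: 18.9
ee_pos: [608.7, -29.4, 60.0]
orientation: [-2.336, -2.086, 0.016]
ft_force: [-19.4, -2.0, 9.9]
width: 30.1
grasp_force: 30.0
```

Request:
{"method": "arm_command", "body": {"series": [{"linear": [0,0.0015,0],"turn": 0},{"linear": [0,0.0015,0],"turn": 0},{"linear": [0,0,0],"turn": 0}]}}

```text
t: 19.2
ee_pos: [608.9, -29.4, 60.0]
orientation: [-2.332, -2.083, 0.022]
ft_force: [-29.2, -0.9, 20.1]
width: 29.6
grasp_force: 30.0
```

```bash
python3 - <<'E'
from h import *
ts((10,-30),58)
E
```

```text
t 19.2 tcp [608.9 -29.4  60. ] phi 1.4581 zax [-0.02   0.001 -1.   ] F [-29.2  -0.9  20.1] w 29.6 g 30.0
tcp in station [ 24.7 -30.5]
t 19.2 tcp [608.9 -29.4  60. ] phi 1.4581 zax [-0.02   0.001 -1.   ] F [-29.2  -0.9  20.1] w 29.6 g 30.0
now-tool shift 0.5 -14.7 2.0 turn -0.0003 | after-turn shift 0.5 -14.7
```

The wedge is jammed: 30 N moves it only 0.2 mm, and it stands at station x≈24.5, inside the fence's ±32. One spacer is enough, so I'll take one last look.

```bash
python3 - <<'E'
from h import *
i=ctrl.get_image("scene");f=i["frame"]
cv2.imwrite("pics/s2.png",cv2.resize(f[180:290,190:370],None,fx=4.4,fy=4.4,interpolation=cv2.INTER_CUBIC))
E
```

```text
(no output)
```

View pics/s2.png

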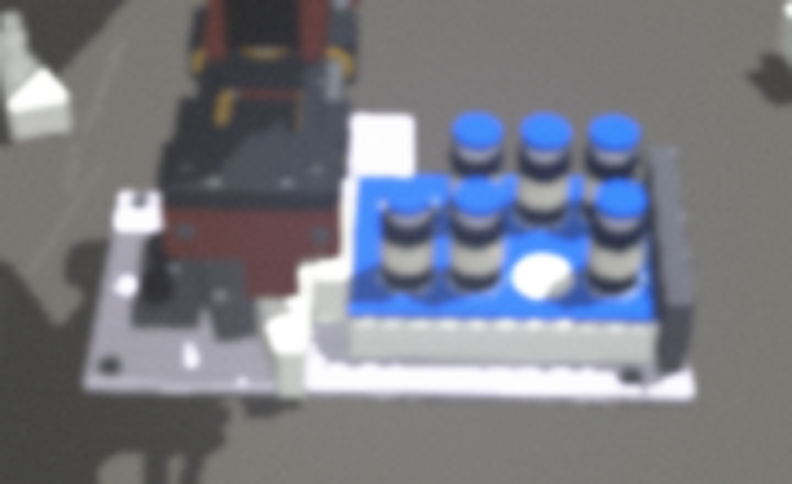

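The picture shows the carrier against its dark stop at (655,330), the spacer flat against the carrier at (325,290), and the wedge tip at (285,340) flat between spacer and fence. I'll hand the job in while still pressing.

```bash
python3 -c "
from h import *
state();print(ctrl.close_job())"
```

```text
t 19.25 tcp [608.9 -29.4  60. ] phi 1.4581 zax [-0.02   0.001 -1.   ] F [-29.6  -1.1  19.8] w 29.4 g 30.0
the job is handed in; nothing more can be done
None
```

I handed the job in at 19.3 s: carrier home on its stop, one spacer in, and the wedge jammed at station x ≈ 24.5 mm, still gripped and pressed with about 30 N; the handle's centre is within the fence (±32 mm), but by calculation one end reaches about 7 mm past it, and two spacers would have jammed about as far off centre the other way.

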